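# Seat a circuit board carrier in the test fixture and start the test

## Robot

A 7-joint arm with a two-finger parallel gripper is mounted at the origin on the work surface. World frame = base frame: x ahead of the robot, y to its left, z up, the work surface at z = 0. Lengths are in m, angles in rad, forces in N, time in s.
With the tool pointing down it reaches from about 0.425 to 0.95 m from the base axis. Payload 4.7 kg.
Tool frame: the origin (TCP) lies midway between the tips of the shut fingers; the grasp point (between the pads) lies 19 mm behind it; x points along the fingers, z is the direction in which the jaws open and shut, and the axes are right-handed (so a half turn about x gives the same grasp; the last joint's range is limited). The gripper opens to 85 mm and grips with 20 to 120 N. Pads are 22 mm wide; open, the fingers measure 114 mm over their backs; the gripper's body (76 mm by 85 mm) begins 54 mm behind the grasp point. The pads swing forward as they close: fully open they stand 13 mm farther back than shut.
Start: joints at [-1.218, 0.469, -0.049, 1.532, 0.024, 1.141, -0.082], TCP at [0.251, 0.626, 0.231] pointing down, gripper open.
Joint ranges: [-2.59, 2.59], [-0.33, 1.99], [-1.39, 1.29], [0.1, 2.45], [-1.04, 4.18], [0.21, 1.99], [-2.66, 2.66]. Speed limits (rad/s): [2.57, 2.57, 3.14, 3.14, 3.14, 3.14, 3.14].

## Interface

Orientations are given as a unit quaternion [w, x, y, z].
In Python, from rig import manip gives the robot as it stands. The module is installed in compiled form; this text tells all that it offers.
- The arm moves only by the tool move_arm, never from a script. Its argument "moves" is a list that holds one entry, the list of rows, each a list of 7 numbers: the shift along the tool's x, y, z in units of 25 mm (1.0 is 25 mm), then the turn, a rotation vector about the tool's x, y, z in units of 5 degrees (1.0 is 5 degrees), then the closure, from 0 (fully open) to 1 (shut). In form: [[[tx, ty, tz, wx, wy, wz, claw], ...]]. A call has 1 to 8 rows; each row is the pose to reach, as a shift and turn from the pose commanded when the call began, along the tool's axes at that moment; what a row does not reach only later rows make up. A row lasts 1/8 s, in which the tool goes at most 62.5 mm and 10.7 degrees, less where a joint would pass 70% of its speed; a pose out of reach is approached as far as the arm can. A call with a gripper value outside its range is refused whole. The fingers move at their own pace and stop on an object; "force" is the grip in N (left out, the last holds). Time passes only in rows, so rows that repeat a pose let the fingers close. It gives the time, the measured TCP pose, the force and the opening at its end, in the units of the state.
- manip.get_state(): the state, without advancing time (a new reading comes with each control period).
- manip.read_camera(name): name is "scene" or "top" or "wrist"; returns a dict with "color" (480x640x3 uint8, red, green, blue), "vfov" (degrees; the focal length in pixels is half the picture's height over the tangent of half this angle, whatever the lens; pixels are square), "cx", "cy" (the principal point, pixels), "T" (4x4, takes a point from camera to world coordinates); the wrist camera has in their place "tool_from_camera" (4x4, takes a point from camera to tool coordinates, whose origin is the TCP and whose axes are the tool frame's). Camera axes: x right, y down, z forward; pixel columns grow to the right and rows downward; lengths in m; the calibration is good to about 2 mm. A picture is of the moment at which its call begins: read the wrist's pose just before it. There is no depth.
- manip.hand_in(): hands the job in, once; it reports no verdict.
Trained networks look in a picture, given as the dict that the camera call returned (one of the last four; its "shot" number tells which), for a name from the list of things; names that differ only in an ending like _2 or _b are one class to them, and where a whole thing is asked for, a point or a joint stands for the part that bears it (a point fixed in the world has none). Each returns a list of dicts, best first, with "score" (0 to 1); they miss things now and then, are a little off and sometimes report something else, mostly with a low value. They report only what shows in the picture. A call takes as long as a camera call. They do not tell look-alikes from the thing itself.
- manip.cut_out(picture, query): "pixels" (480x640 bool, what is visible of it) and "box" ([left, top, right, bottom] in pixels, round what is visible of it).
The state is a dict: "clock": time; "joint_pos": joint angles; "qd": joint speeds; "effort": joint torques, N m; "eef_pos": TCP position; "eef_rot": TCP orientation; "ft_force": force on the tool from outside, world axes, zero at the start; "ft_torque": the same for the moment, N m; "grip_width": opening from 0.0 (shut) to 1.0 (fully open).
Only numpy, scipy, OpenCV 4.12 (cv2) and the standard library are available. Lean on these libraries where they do the work, as an engineer would, in place of code of your own. Each camera call takes 0.05 s, during which the arm holds its last target. There are 200 camera calls.

## Task

With the fingertips, push the board carrier along the rails of the test fixture towards the tester box until you feel it drop into its locating notches, with all four feet down and the carrier lying level, then press the green start button right down and let it come back up. Push it only: do not lift or tip the carrier off its rails, do not press start before the carrier has dropped in, keep off the electronics on the board, and leave the other things on the bench where they are.

Things in the scene. Friction and masses are not known exactly. Their poses are not given: they have to be found in the camera images.
- fixture: Slide-in board test fixture, fixed to the bench: dark base plate 170 x 465 mm, 12 mm thick (x -85 to 85, y -215 to 250 mm), two aluminium rails along its y axis, light grey tester box at the +y end (x -75 to 75, y 166 to 248, top at z 69.5 mm). Origin: on the bench, midway between the rails; z up. The carrier is pushed in fixture +y, towards the tester box.
- seat (a point): Point of the fixture (x 0, y 35, z 25 mm) where the carrier's origin lies once seated, give or take 2 mm. Below it, between the rails, a black block with brass test probes (x -25 to 25, y 0 to 70, top of block at z 25 mm); elsewhere the gap between the rails (|x| under 30 mm) is open down to the base plate.
- rail_end (a point): Point of the fixture midway between the +y ends of the rails (x 0, y 130, z 30 mm). Rails: y -205 to 130, sliding surface at z 30 mm, |x| 30 to 57 mm, side guides outside, top at z 37 mm. Steel stops, from y 122 mm, z 30 to 46 mm, catch a carrier 22 mm past its seat.
- notch (a point): Point of the fixture midway between the two front notches (x 0, y 87, z 25 mm). All four notches are 16 mm long (y), 5 mm deep: front pair in the outer halves of the rails (|x| 43.5 to 57), rear pair in the inner halves (|x| 30 to 43.5) at y -17 mm. Front feet run outside, rear feet inside, so all four drop at once.
- carrier: Loose board carrier, dark blue frame 110 (x) x 130 (y) mm on four white feet 10 x 12 mm, 8 mm high; about 0.7 kg in all. Origin: centre of the frame, level with the undersides of the feet; axes as the fixture's. Starts on the rails 80 to 150 mm short of the seat, 2 mm side play. Its origin is 30 mm above the fixture's while sliding, 25 mm when dropped in. Frame at z 8 to 16 mm.
- push_face (a point): Middle of the carrier's rear face (carrier x 0, y -65, z 18 mm): the back of an orange tab, 60 mm wide, 8 mm thick, top at carrier z 29 mm, flush with the frame's rear edge below (one flat upright face, z 8 to 29 mm). Pushed here in +y it slides with 1 to 3 N; in the notches it stops and the push rises. Shoved fast, it can skip over; a hard push can hold its rear up until eased.
- circuit_board: Green circuit board, 88 x 104 mm, fixed in the carrier's frame (same origin and axes as the carrier), with blue terminal blocks, black capacitors, a yellow transformer and a finned heatsink up to 40 mm above the origin, all forward of carrier y -28 mm. Not to be touched.
- start (a joint): Green start button on top of the tester box, pressed straight down: 0 = up, 0.006 = fully down (m). A spring returns it; fully down takes about 5 N.
- start_top (a point): Centre of the top of the green start button (26 mm diameter, in a steel ring of 42 mm whose top is 6 mm lower), at fixture x -34, y 207, z 86 mm; moves with the button.
- spool_a: Bystander: spool of solder wire with grey flanges, 52 mm diameter, 50 mm tall, standing beyond the fixture (far side). Origin: centre of its underside.
- spool_b: Bystander: spool of solder wire with dark steel flanges, 52 mm diameter, 50 mm tall, standing beyond the fixture. Origin: centre of its underside.
- flux_bottle: Bystander: white flux bottle with red cap, 42 mm diameter, 85 mm tall, standing beyond the fixture. Origin: centre of its underside.
- screwdriver: Bystander: red-handled screwdriver, 190 mm long, lying on the bench on the robot's side of the fixture. Origin: on the bench near its middle; x along it from handle to tip.
- multimeter: Bystander: orange hand multimeter with dark face, 150 x 78 mm, 45 mm high with its dial, lying to the left. Origin: centre of its underside.
- round_board: Bystander: round green circuit board with blue terminal blocks, 120 mm diameter, 20 mm high, lying to the right. Origin: centre of its underside.
- pliers: Bystander: red-handled pliers, 155 mm long, about 60 mm wide, 12 mm high, lying to the right. Origin: on the bench near the middle, x towards the jaws.
Not all that is in view belongs to the job. What is shaped like the carrier but pink is not meant.

How it is judged:
By the outcome, as a careful person would: the job done as asked, in the order asked, and still so for the second after the job is handed in, with the robot touching nothing.
It also fails if it takes over 45 s, if anything falls off the work surface, if the arm or the gripper's body presses on something with over 40 N, if the wrist force passes 120 N, or if a joint passes its speed limit or range.

## Working session

There is one attempt and no reset: what is moved stays moved. The work goes in short steps, Python scripts to look and compute and a tool call to move; the robot and the scene stay as the last step left them, time stands still between calls to the robot, and variables do not carry over. Pictures are saved under pics/ and viewed, about 8 in all and at most 12, crops included, and the job is handed in when it is done.

Besides the shell and the picture viewer there is one more tool, called after ">>>" as name([rows], argument=value, ...), one row to a line, values as JSON. move_arm: Moves the arm, as the interface text tells. Its arguments: {"type":"object","properties":{"moves":{"type":"array","items":{"type":"array","items":{"type":"array","items":{"type":"number"}}}},"force":{"type":"number"}},"required":["moves"]}

```bash
mkdir -p pics; cat > h.py <<'E'
from rig import manip
import numpy as np, cv2
from scipy.spatial.transform import Rotation as R
def save(p,n): cv2.imwrite('pics/'+n,p["color"][:,:,::-1])
def f(p): return 240/np.tan(np.radians(p["vfov"])/2)
def T(p,s=None):
    if "T" in p: return np.array(p["T"])
    M=np.eye(4);M[:3,:3]=R.from_quat(np.roll(s["eef_rot"],-1)).as_matrix();M[:3,3]=s["eef_pos"];return M@np.array(p["tool_from_camera"])
def ray(p,u,v,z,s=None):
    M=T(p,s);d=M[:3,:3]@np.array([(u-p["cx"])/f(p),(v-p["cy"])/f(p),1]);o=M[:3,3];return o+d*(z-o[2])/d[2]
def proj(p,X,s=None):
    M=np.linalg.inv(T(p,s));c=np.atleast_2d(X)@M[:3,:3].T+M[:3,3];return np.c_[f(p)*c[:,0]/c[:,2]+p["cx"],f(p)*c[:,1]/c[:,2]+p["cy"]]
E
python3 - <<'E'
from h import *
s=manip.get_state();print(s)
for c in("top","scene"):
    p=manip.read_camera(c);save(p,c+'0.png');print(c,T(p).round(3).tolist(),f(p),p["cx"],p["cy"])
    for q in("fixture","carrier","circuit_board","start","push_face"):
        for d in manip.cut_out(p,q)[:3]:
            m=d["pixels"];v,u=np.nonzero(m);print(q,round(d["score"],2),d["box"],u.mean().round(1),v.mean().round(1))
E
```

```text
{'clock': 0.0, 'joint_pos': array([-1.2179012 ,  0.46946396, -0.04860033,  1.53371294,  0.02410132,
        1.14099304, -0.08233743]), 'qd': array([-4.12352070e-06,  1.85402082e-03, -9.45843160e-06,  4.04470622e-05,
       -1.71435872e-03,  6.32679706e-05, -5.47241386e-04]), 'effort': array([ 1.46807110e-04, -5.10312116e+01, -4.66312934e-02, -2.37711400e+01,
        1.05956633e-02,  7.67498743e-03, -5.09938928e-06]), 'eef_pos': array([0.25126298, 0.62585252, 0.23023821]), 'eef_rot': array([ 0.58521842, -0.39646218,  0.58635556,  0.39563151]), 'ft_force': array([-0.4044135 ,  0.08751011,  0.46175901]), 'ft_torque': array([-0.0102188 ,  0.03344067,  0.03270724]), 'grip_width': 1.0012628844974076}
top [[0.001, -0.997, 0.076, 0.386], [-1.0, -0.002, -0.012, 0.018], [0.012, -0.076, -0.997, 1.232], [0.0, 0.0, 0.0, 1.0]] 507.46371913337737 309.6439095222775 241.1199720698902
fixture 0.97 [211.0, 160.3, 414.4, 267.0] 297.9 214.2
fixture 0.52 [343.9, 175.4, 392.6, 215.8] 367.3 196.7
carrier 0.7 [410.0, 334.7, 478.3, 394.4] 444.0 363.0
carrier 0.6 [333.8, 170.4, 398.8, 226.3] 367.5 197.0
carrie
[... 209 characters left out ...]
154.9] 366.2 145.5
push_face 0.76 [336.0, 170.6, 398.3, 227.1] 367.7 197.2
push_face 0.6 [411.7, 333.6, 477.7, 395.4] 444.3 363.0
scene [[0.061, 0.653, -0.755, 1.559], [0.998, -0.04, 0.047, -0.062], [0.001, -0.756, -0.655, 1.036], [0.0, 0.0, 0.0, 1.0]] 561.305426730339 320.0442051209245 243.85671679742669
fixture 0.76 [226.5, 241.5, 417.6, 335.9] 333.9 289.1
fixture 0.42 [381.1, 244.3, 390.3, 250.6] 385.7 247.5
carrier 0.84 [182.7, 194.0, 234.4, 223.8] 208.4 208.3
circuit_board 0.77 [247.7, 278.3, 290.2, 305.2] 267.0 289.9
circuit_board 0.64 [191.4, 195.3, 226.5, 217.8] 207.2 205.9
push_face 0.91 [241.4, 270.9, 297.4, 312.8] 267.7 292.0
push_face 0.69 [182.5, 192.0, 233.0, 225.5] 208.6 208.2
```

```bash
python3 - <<'E'
import cv2
a=cv2.imread('pics/top0.png');cv2.imwrite('pics/top0c.png',cv2.resize(a[120:420,180:520],None,fx=2.3,fy=2)[:, :800] if 0 else cv2.resize(a[130:280,200:440],None,fx=3.3,fy=3.3,interpolation=cv2.INTER_CUBIC))
E
```

```text
(no output)
```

View pics/top0.png

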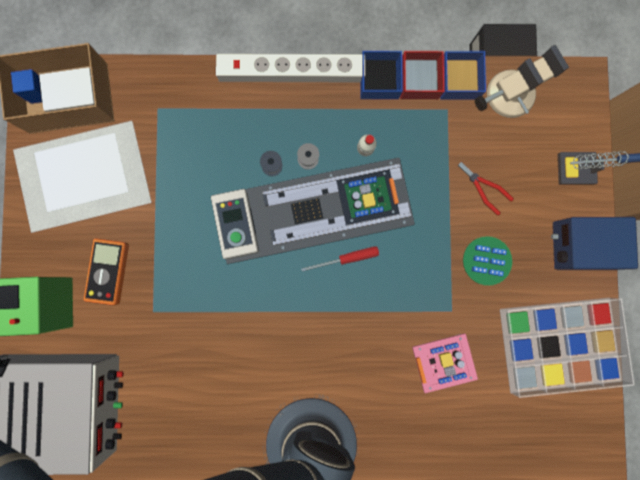

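View pics/top0c.png

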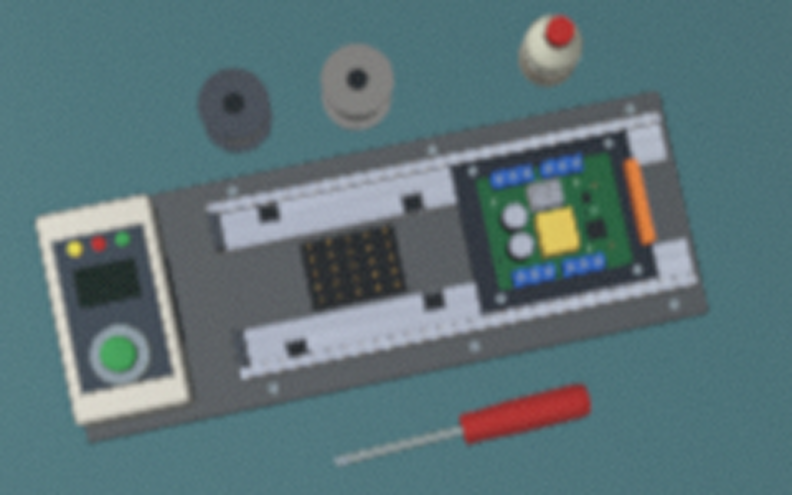

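Candidates are the dark-blue carrier on the rails (367,197), the pink look-alike (445,363) and the round board (488,261). I choose the one on the rails: its frame is blue with an orange tab at its right, and the tester box is to the left. The close crop confirms this. Next I fit the fixture pose from features in the crop.

```bash
cat >> h.py <<'E'
def fx(q,X):
    c,s=np.cos(q[2]),np.sin(q[2]);X=np.atleast_2d(X)/1000.
    return np.c_[q[0]+c*X[:,0]-s*X[:,1],q[1]+s*X[:,0]+c*X[:,1],X[:,2]]
E
python3 - <<'E'
from h import *
from scipy.optimize import least_squares
p=manip.read_camera("top")
cr=np.array([(118,353),(37,217),(150,195),(188,402),(80,425),(660,92),(707,313),(269,213),(297,347),(412,203),(433,300),(303,242),(388,226),(405,292),(316,311)])/3.3+[200,130]
X=[(-34,207,86),(75,248,69.5),(75,166,69.5),(-75,166,69.5),(-75,248,69.5),(85,-215,12),(-85,-215,12),(50,87,27),(-50,87,27),(37,-17,27),(-37,-17,27),(25,70,25),(25,0,25),(-25,0,25),(-25,70,25)]
r=least_squares(lambda q:(proj(p,fx(q,X))-cr).ravel(),[.5,.05,.2],loss='soft_l1')
q=r.x;print(q,np.degrees(q[2]),r.fun.reshape(-1,2).round(1).tolist());np.save('q.npy',q)
def inv(P):
    d=P-np.array([q[0],q[1],0]);c,s=np.cos(q[2]),np.sin(q[2]);return np.array([c*d[0]+s*d[1],-s*d[0]+c*d[1],d[2]])*1000
# carrier frame corners at z .046 ; tab top back edge z .059
for u,v,z in[(452,165,.046),(480,314,.046),(655,277,.046),(628,135,.046),(638,158,.059),(655,242,.059)]:
    print(inv(ray(p,u/3.3+200,v/3.3+130,z)).round(1))
s=manip.get_state()
M=R.from_quat(np.roll(s["eef_rot"],-1)).as_matrix();print(M.round(3).tolist(),"fixture y dir",[-np.sin(q[2]),np.cos(q[2])])
for n,P in dict(push=(0,-180,48),start=(-34,207,86),spA=(0,0,0)).items(): print(n,fx(q,P).round(4))
E
```

```text
[ 0.55831909 -0.02450586  0.20721116] 11.87232479867941 [[0.1, 0.3], [-1.0, -0.4], [-0.3, -0.8], [0.9, -0.2], [-1.5, 0.2], [-0.1, -0.5], [0.9, 0.2], [0.0, 0.4], [-0.0, 0.5], [0.3, 0.0], [0.3, 0.6], [-1.2, 0.5], [1.6, -0.5], [0.7, -0.3], [-0.9, -0.1]]
[ 55.2 -48.8  46. ]
[-54.  -45.9  46. ]
[ -53.4 -174.1   46. ]
[  51.  -177.5   46. ]
[  31.1 -178.1   59. ]
[ -30.2 -176.8   59. ]
[[-0.0, -0.928, 0.373], [0.0, 0.373, 0.928], [-1.0, 0.0, 0.0]] fixture y dir [np.float64(-0.20573151863864517), np.float64(0.9786084723926299)]
push [[ 0.5954 -0.2007  0.048 ]]
start [[0.4825 0.1711 0.086 ]]
spA [[ 0.5583 -0.0245  0.    ]]
```

```bash
cat >> h.py <<'E'
q=np.load('q.npy')
def to(P,jaw=0):
    """fixture mm -> tool move units; jaw axis at fixture angle jaw deg, tool down"""
    s=manip.get_state();M=R.from_quat(np.roll(s["eef_rot"],-1)).as_matrix();W=fx(q,P)[0]
    a=q[2]+np.radians(jaw);x=np.array([0,0,-1.]);z=np.array([np.cos(a),np.sin(a),0]);D=np.c_[x,np.cross(z,x),z]
    w=np.degrees(R.from_matrix(M.T@D).as_rotvec())/5
    return np.r_[M.T@(W-s["eef_pos"])/.025,w].round(2).tolist()
def where():
    s=manip.get_state();d=s["eef_pos"]-[q[0],q[1],0];c,n=np.cos(q[2]),np.sin(q[2]);F=s["ft_force"]
    return "t %.2f"%s["clock"],np.array([c*d[0]+n*d[1],-n*d[0]+c*d[1],d[2]])*1000,"F",np.array([c*F[0]+n*F[1],-n*F[0]+c*F[1],F[2]]).round(1)
E
python3 -c "
from h import *
print(to((0,-235,160)),to((0,-235,160),180),where())"
```

```text
[2.85, -26.31, -27.41, 11.25, 0.0, -0.0] [2.85, -26.31, -27.41, -24.75, 0.0, 0.0] ('t 0.65', array([-166.3613869 ,  700.14017733,  231.35360198]), 'F', array([ 0.7,  0.8, -1. ]))
```

>>> move_arm([
  [[0, -1.6, -1.7, 1.5, 0, 0, 1], [0, -3.3, -3.4, 3, 0, 0, 1], [0, -5, -5.1, 4.5, 0, 0, 1], [0, -6.6, -6.8, 6, 0, 0, 1], [0, -8.2, -8.5, 7.5, 0, 0, 1], [0, -9.9, -10.2, 9, 0, 0, 1], [0, -11.5, -12, 10.2, 0, 0, 1], [0, -13.1, -13.7, 11.25, 0, 0, 1]],
])

```text
clock: 1.65
eef_pos: [0.4283, 0.1847, 0.2318]
eef_rot: [0.704, -0.072, 0.703, 0.072]
ft_force: [1.2, 0.4, -0.6]
grip_width: -0.001
```

```bash
python3 -c "
from h import *
print(to((0,-235,160)),where())"
```

```text
[2.86, -18.65, 3.42, -0.04, 0.01, -0.01] ('t 1.65', array([-84.20637516, 231.46150141, 231.75333159]), 'F', array([ 1.3,  0.1, -0.6]))
```

>>> move_arm([
  [[0, -2.3, 0.4, 0, 0, 0, 1], [0, -4.6, 0.8, 0, 0, 0, 1], [0, -7, 1.3, 0, 0, 0, 1], [0, -9.3, 1.7, 0, 0, 0, 1], [0, -11.6, 2.1, 0, 0, 0, 1], [0, -14, 2.6, 0, 0, 0, 1], [1.5, -16.4, 3.0, 0, 0, 0, 1], [2.85, -18.65, 3.4, 0, 0, 0, 1]],
])

```text
clock: 2.65
eef_pos: [0.604, -0.2433, 0.1661]
eef_rot: [0.704, -0.073, 0.703, 0.073]
ft_force: [0.5, 0.6, 0.4]
grip_width: 0.001
```

```bash
python3 - <<'E'
from h import *
s=manip.get_state();p=manip.read_camera("wrist");save(p,'w1.png')
print(to((0,-220,43)),where())
# expected pixels of tab top rear edge & base plate rear corners
print(proj(p,fx(q,[(30,-177,59),(-30,-177,59),(85,-215,12),(-85,-215,12),(30,-205,30),(-30,-205,30)]),s).round(0).tolist())
E
```

```text
[4.71, 0.46, 0.19, -0.08, -0.07, 0.06] ('t 2.70', array([  -4.02454592, -230.94760975,  160.891943  ]), 'F', array([ 0.7, -6.7, -1.3]))
[[361.0, 173.0], [275.0, 173.0], [417.0, 213.0], [218.0, 213.0], [355.0, 205.0], [280.0, 205.0]]
```

View pics/w1.png

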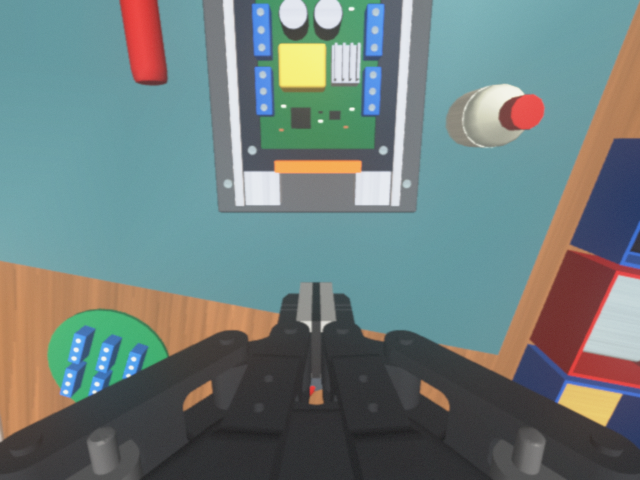

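The wrist view shows the orange tab at (275–361, 160–173) and the fixture's rear edge at row 212. Both are within a pixel of the prediction, so I descend behind the tab.

>>> move_arm([
  [[1, 0.1, 0.1, 0, 0, 0, 1], [2, 0.3, 0.2, 0, 0, 0, 1], [3, 0.4, 0.2, 0, 0, 0, 1], [4, 0.4, 0.2, 0, 0, 0, 1], [4.7, 0.45, 0.2, 0, 0, 0, 1], [4.7, 0.45, 0.2, 0, 0, 0, 1], [4.7, 0.45, 0.2, 0, 0, 0, 1], [4.7, 0.45, 0.2, 0, 0, 0, 1]],
])

```text
clock: 3.7
eef_pos: [0.6061, -0.2303, 0.0502]
eef_rot: [0.704, -0.073, 0.703, 0.073]
ft_force: [-0.5, -0.3, -0.8]
grip_width: -0.0
```

```bash
python3 -c "
from h import *
print(to((0,-195,43)),where())"
```

```text
[0.29, 0.65, -0.18, -0.0, 0.02, 0.01] ('t 3.70', array([   4.43069637, -211.25231062,   50.23034952]), 'F', array([-0.6, -0.2, -0.8]))
```

>>> move_arm([
  [[0.15, 0.15, -0.1, 0, 0, 0, 1], [0.28, 0.3, -0.17, 0, 0, 0, 1], [0.28, 0.45, -0.17, 0, 0, 0, 1], [0.28, 0.6, -0.17, 0, 0, 0, 1], [0.28, 0.75, -0.17, 0, 0, 0, 1], [0.28, 0.9, -0.17, 0, 0, 0, 1], [0.28, 1.05, -0.17, 0, 0, 0, 1], [0.28, 1.2, -0.17, 0, 0, 0, 1]],
])

```text
clock: 4.7
eef_pos: [0.595, -0.202, 0.0421]
eef_rot: [0.703, -0.073, 0.703, 0.073]
ft_force: [-0.1, -2.2, -1.0]
grip_width: -0.001
```

```bash
python3 -c "
from h import *
print(where())"
```

```text
('t 4.70', array([  -0.60835816, -181.28899963,   42.13463549]), 'F', array([-0.6, -2.2, -1. ]))
```

>>> move_arm([
  [[0, 0.2, 0, 0, 0, 0, 1], [0, 0.4, 0, 0, 0, 0, 1], [0, 0.6, 0, 0, 0, 0, 1], [0, 0.8, 0, 0, 0, 0, 1], [0, 1.0, 0, 0, 0, 0, 1], [0, 1.2, 0, 0, 0, 0, 1], [0, 1.4, 0, 0, 0, 0, 1], [0, 1.6, 0, 0, 0, 0, 1]],
])

```text
clock: 5.7
eef_pos: [0.5868, -0.162, 0.0421]
eef_rot: [0.703, -0.073, 0.703, 0.073]
ft_force: [0.5, -1.9, -0.2]
grip_width: 0.001
```

>>> move_arm([
  [[0, 0.2, 0, 0, 0, 0, 1], [0, 0.4, 0, 0, 0, 0, 1], [0, 0.6, 0, 0, 0, 0, 1], [0, 0.8, 0, 0, 0, 0, 1], [0, 1.0, 0, 0, 0, 0, 1], [0, 1.2, 0, 0, 0, 0, 1], [0, 1.4, 0, 0, 0, 0, 1], [0, 1.6, 0, 0, 0, 0, 1]],
])

```text
clock: 6.7
eef_pos: [0.5785, -0.1229, 0.0421]
eef_rot: [0.703, -0.073, 0.703, 0.073]
ft_force: [0.7, -2.6, 1.3]
grip_width: -0.001
```

```bash
python3 - <<'E'
from h import *
print(where())
p=manip.read_camera("top");save(p,'t2.png')
cv2.imwrite('pics/t2c.png',cv2.resize(p["color"][130:280,200:440,::-1],None,fx=3.3,fy=3.3,interpolation=cv2.INTER_CUBIC))
E
```

```text
('t 6.70', array([  -0.45039665, -100.40280342,   42.0884579 ]), 'F', array([ 0.2, -2.7,  1.3]))
```

View pics/t2c.png

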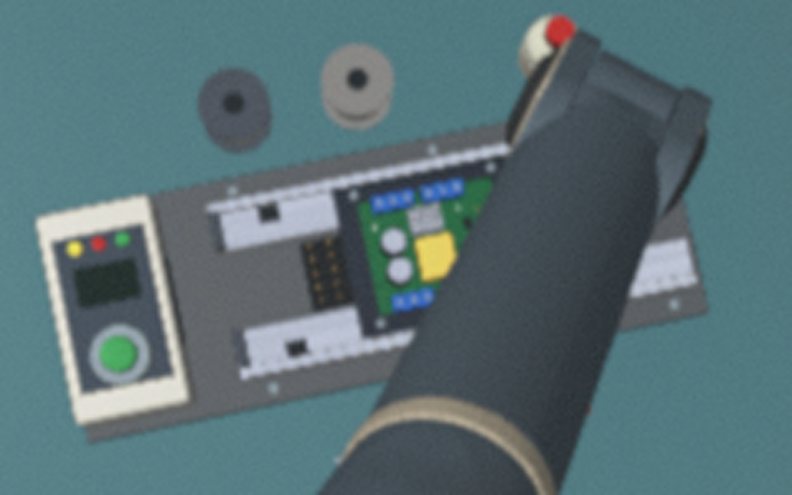

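The carrier slides straight, with its front edge near crop (340–363, 190–337), about 63 mm short of the seat. I go 37 mm more, then slow down.

>>> move_arm([
  [[0, 0.2, 0, 0, 0, 0, 1], [0, 0.4, 0, 0, 0, 0, 1], [0, 0.6, 0, 0, 0, 0, 1], [0, 0.8, 0, 0, 0, 0, 1], [0, 1.0, 0, 0, 0, 0, 1], [0, 1.2, 0, 0, 0, 0, 1], [0, 1.35, 0, 0, 0, 0, 1], [0, 1.5, 0, 0, 0, 0, 1]],
])

```text
clock: 7.75
eef_pos: [0.5707, -0.0862, 0.042]
eef_rot: [0.703, -0.073, 0.703, 0.073]
ft_force: [0.5, -1.5, -0.5]
grip_width: -0.004
```

>>> move_arm([
  [[0, 0.1, 0, 0, 0, 0, 1], [0, 0.2, 0, 0, 0, 0, 1], [0, 0.3, 0, 0, 0, 0, 1], [0, 0.4, 0, 0, 0, 0, 1], [0, 0.48, 0, 0, 0, 0, 1], [0, 0.56, 0, 0, 0, 0, 1], [0, 0.64, 0, 0, 0, 0, 1], [0, 0.72, 0, 0, 0, 0, 1]],
])

```text
clock: 8.75
eef_pos: [0.5671, -0.0687, 0.042]
eef_rot: [0.703, -0.073, 0.703, 0.073]
ft_force: [-0.1, -1.4, -1.2]
grip_width: 0.005
```

```bash
python3 - <<'E'
from h import *
s=manip.get_state();print(where())
p=manip.read_camera("wrist");save(p,'w3.png')
# hypothetical tab top front edge etc. not seated/seated
for z in (30,25):print(z,proj(p,fx(q,[(30,-30,z+29),(-30,-30,z+29),(55,100,z+16),(-55,100,z+16),(50,87,27),(-50,87,27)]),s).round(0).tolist())
E
```

```text
('t 8.75', array([ -0.5205722 , -45.01561679,  42.02086322]), 'F', array([-0.4, -1.3, -1.2]))
30 [[398.0, 285.0], [242.0, 285.0], [492.0, -108.0], [149.0, -108.0], [451.0, -33.0], [189.0, -32.0]]
25 [[395.0, 280.0], [244.0, 280.0], [485.0, -98.0], [156.0, -98.0], [451.0, -33.0], [189.0, -32.0]]
```

View pics/w3.png

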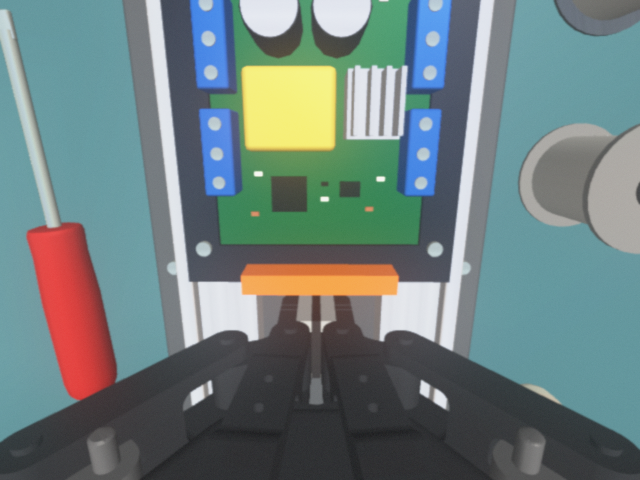

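The wrist view shows the tab at (242–397, 264–294), level and short of the seat by a few mm. I creep on.

>>> move_arm([
  [[0, 0.04, 0, 0, 0, 0, 1], [0, 0.08, 0, 0, 0, 0, 1], [0, 0.12, 0, 0, 0, 0, 1], [0, 0.16, 0, 0, 0, 0, 1], [0, 0.2, 0, 0, 0, 0, 1]],
])

```text
clock: 9.43
eef_pos: [0.5662, -0.064, 0.0421]
eef_rot: [0.703, -0.073, 0.703, 0.073]
ft_force: [0.5, -2.0, -0.5]
grip_width: 0.003
```

>>> move_arm([
  [[0, 0.04, 0, 0, 0, 0, 1], [0, 0.08, 0, 0, 0, 0, 1], [0, 0.12, 0, 0, 0, 0, 1]],
])

```text
clock: 9.8
eef_pos: [0.5659, -0.062, 0.0422]
eef_rot: [0.704, -0.074, 0.703, 0.072]
ft_force: [2.1, -5.7, -2.2]
grip_width: 0.001
```

Force is up to about 6 N at the expected place. I ease off and look.

>>> move_arm([
  [[0, -0.1, 0, 0, 0, 0, 1], [0, -0.4, 0, 0, 0, 0, 1], [0, -0.8, 0, 0, 0, 0, 1], [-0.5, -1.2, 0, 0, 0, 0, 1], [-1, -1.2, 0, 0, 0, 0, 1], [-1, -1.2, 0, 0, 0, 0, 1], [-1, -1.2, 0, 0, 0, 0, 1]],
])

```text
clock: 10.68
eef_pos: [0.5716, -0.0897, 0.0672]
eef_rot: [0.703, -0.073, 0.703, 0.074]
ft_force: [-0.1, 0.0, 0.4]
grip_width: 0.001
```

```bash
python3 - <<'E'
from h import *
s=manip.get_state();print(where())
p=manip.read_camera("wrist");save(p,'w4.png')
for z in (30,25):print(z,proj(p,fx(q,[(30,-30,z+29),(-30,-30,z+29),(30,-22,z+29),(-30,-22,z+29),(55,-30,z+16),(-55,-30,z+16)]),s).round(0).tolist())
E
```

```text
('t 10.68', array([ -0.41464623, -66.57321887,  67.18753112]), 'F', array([-0.1,  0. ,  0.4]))
30 [[388.0, 216.0], [250.0, 216.0], [389.0, 198.0], [249.0, 198.0], [435.0, 211.0], [202.0, 210.0]]
25 [[386.0, 214.0], [252.0, 214.0], [387.0, 196.0], [252.0, 196.0], [432.0, 209.0], [206.0, 208.0]]
```

View pics/w4.png

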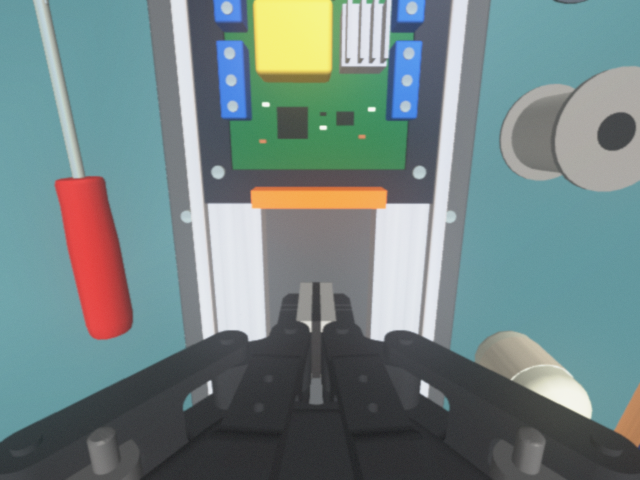

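The tab is now 252–386 wide, which matches the dropped height (about 134 px predicted dropped, 138 px if still riding). It lies about 3 mm forward, which is within notch play plus calibration error. I rise and check from other views while moving to the button.

>>> move_arm([
  [[-1.5, 0, 0, 0, 0, 0, 1], [-3, 0, 0, 0, 0, 0, 1], [-4, 0.5, 0, 0, 0, 0, 1], [-4, 2, -0.3, 0, 0, 0, 1], [-4, 3.5, -0.5, 0, 0, 0, 1], [-4, 4.5, -0.7, 0, 0, 0, 1], [-4, 4.5, -0.7, 0, 0, 0, 1], [-4, 4.5, -0.7, 0, 0, 0, 1]],
])

```text
clock: 11.72
eef_pos: [0.5315, 0.0154, 0.167]
eef_rot: [0.703, -0.073, 0.703, 0.073]
ft_force: [0.7, -0.5, 0.2]
grip_width: 0.0
```

```bash
python3 - <<'E'
from h import *
s=manip.get_state();print(where(),to((-34,207,120)))
p=manip.read_camera("wrist");save(p,'w5.png')
for z in (30,25):print(z,proj(p,fx(q,[(55,100,z+16),(-55,100,z+16),(55,-30,z+16),(-55,-30,z+16),(75,166,69.5),(-75,166,69.5),(-34,207,86),(57,130,37),(-57,130,37)]),s).round(0).tolist())
E
```

```text
('t 11.72', array([-17.99351309,  44.53541215, 167.00933272]), 'F', array([ 0.6, -0.7,  0.2])) [1.88, 6.5, -0.64, -0.01, -0.0, 0.01]
30 [[417.0, 159.0], [267.0, 159.0], [405.0, 319.0], [273.0, 319.0], [469.0, 51.0], [225.0, 51.0], [288.0, -41.0], [420.0, 116.0], [264.0, 116.0]]
25 [[416.0, 158.0], [268.0, 159.0], [404.0, 317.0], [273.0, 317.0], [469.0, 51.0], [225.0, 51.0], [288.0, -41.0], [420.0, 116.0], [264.0, 116.0]]
```

View pics/w5.png

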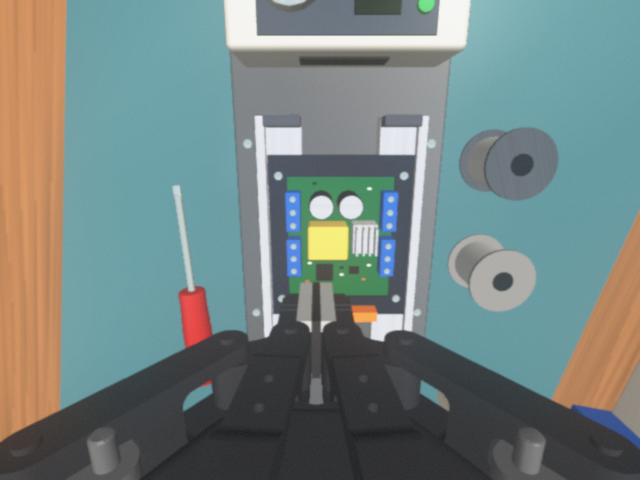

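```bash
python3 - <<'E'
import cv2,numpy as np
a=cv2.imread('pics/w4.png').astype(int)
o=(a[:,:,2]-a[:,:,0]>90)&(a[:,:,1]<190)&(a[:,:,1]>80)
for r in (190,194,198,202,206):
    c=np.nonzero(o[r,230:410])[0]+230;print(r,c.min(),c.max(),a[r,320])
print('frame rear row',[ (r,a[r,225].tolist(),a[r,415].tolist()) for r in range(198,210,2)])
for r in(195,200):print(r,a[r,198:216].sum(1).tolist(),a[r,424:442].sum(1).tolist())
b=cv2.imread('pics/w5.png').astype(int)
for r in(160,163):print(r,b[r,258:280].sum(1).tolist(),b[r,404:424].sum(1).tolist())
print('front',b[148:162,340].sum(1).tolist(),'box',b[44:62,260].sum(1).tolist())
E
python3 - <<'E'
from h import *
p=manip.read_camera("scene");im=p["color"][:,:,::-1];save(p,'s5.png')
cv2.imwrite('pics/s5c.png',cv2.resize(im[230:350,220:430],None,fx=3.8,fy=3.8,interpolation=cv2.INTER_CUBIC))
E
```

```text
190 251 386 [ 69 137 232]
194 251 386 [ 80 170 245]
198 251 386 [ 80 170 246]
202 251 386 [ 84 173 246]
206 252 384 [ 85 172 246]
frame rear row [(198, [96, 85, 85], [96, 85, 87]), (200, [97, 89, 87], [97, 89, 88]), (202, [118, 109, 107], [109, 98, 98]), (204, [228, 222, 218], [224, 217, 213]), (206, [236, 231, 228], [234, 228, 225]), (208, [236, 231, 228], [234, 227, 225])]
195 [684, 686, 683, 666, 599, 459, 332, 278, 266, 262, 276, 266, 271, 272, 269, 266, 264, 268] [268, 270, 267, 267, 261, 265, 272, 272, 293, 370, 481, 604, 672, 690, 691, 692, 692, 692]
200 [687, 685, 683, 677, 648, 521, 381, 292, 270, 263, 268, 277, 269, 266, 277, 270, 268, 270] [268, 273, 272, 269, 271, 270, 273, 280, 316, 406, 546, 646, 683, 694, 692, 695, 692, 691]
160 [692, 697, 701, 701, 702, 696, 666, 564, 505, 417, 321, 272, 270, 267, 266, 267, 271, 270, 270, 261, 270, 272] [270, 270, 273, 274, 266, 273, 270, 277, 276, 275, 296, 371, 527, 652, 687, 696, 701, 700, 699, 697]
163 [688, 698, 696, 699, 697, 696, 669, 572, 477, 386, 314, 274, 270, 270, 265, 270, 267, 274, 266, 267, 269, 267] [268, 272, 273, 266, 270, 264, 274, 272, 271, 273, 294, 403, 566, 667, 690, 698, 698, 698, 698, 695]
front [412, 412, 410, 407, 407, 395, 353, 275, 254, 259, 258, 259, 264, 264] box [712, 685, 653, 607, 548, 494, 441, 390, 355, 351, 343, 341, 345, 340, 345, 342, 340, 344]
```

View pics/s5c.png

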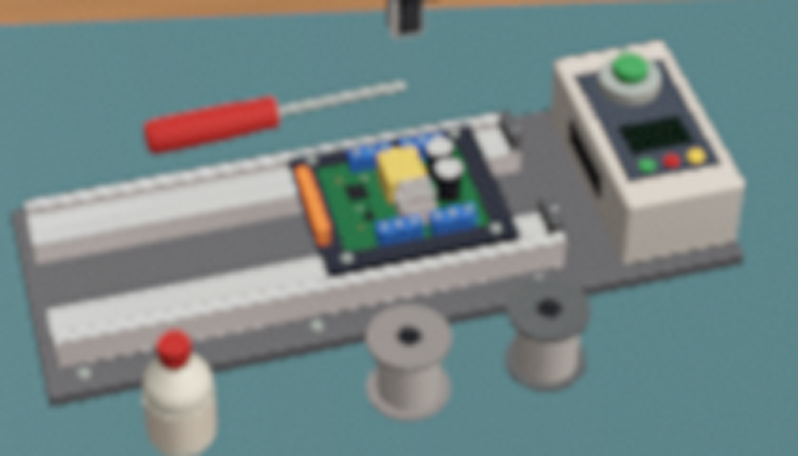

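```bash
python3 - <<'E'
from h import *
from scipy.optimize import least_squares
p=manip.read_camera("wrist")
def mk(eef): return {"eef_pos":np.array(eef),"eef_rot":np.array([.7035,-.073,.703,.073])/np.linalg.norm([.7035,-.073,.703,.073])}
def half(v): # subpixel half-level crossing
    v=v.astype(float);m=(v.max()+v.min())/2;i=np.nonzero((v[:-1]-m)*(v[1:]-m)<=0)[0][0];return i+(m-v[i])/(v[i+1]-v[i])
for n,e in(('w3',[.5671,-.0687,.042]),('w4',[.5716,-.0897,.0672])):
    a=cv2.imread(f'pics/{n}.png').astype(int);s=mk(e);S=a.sum(2)
    rg=(a[:,:,2]-a[:,:,0])
    col=rg[:,300:340].mean(1);rows=np.nonzero(col>60)[0];rows=rows[rows>150];rows=rows[rows<300];t,b=rows.min(),rows.max()
    g=a[t:b+1,300:340,1].mean(1).round(0)
    # top-surface front edge = first row; measure tab edges 4 rows below t
    r=t+5;c=np.nonzero(rg[r,200:440]>60)[0]+200;L=c.min()-2+half(rg[r,c.min()-2:c.min()+3]) if 0 else c.min()-.5; Rr=c.max()+.5
    print(n,'tab rows',t,b,g.tolist(),'edges at',r,L,Rr)
    for z in(25,27.5,30):
        # intersect left/right edges at given z: width in mm
        X=[ray(p,u,r,(z+29)/1e3,s) for u in(L,Rr)];fr=np.linalg.norm(X[1]-X[0])*1e3
        y=[(-np.sin(q[2])*(x[0]-q[0])+np.cos(q[2])*(x[1]-q[1]))*1e3 for x in (ray(p,320,t,(z+29)/1e3,s),)]
        print('  z',z,'tab width mm',fr.round(2),'tab front edge fy',np.round(y,1))
E
```

```text
w3 tab rows 264 295 [100.0, 111.0, 113.0, 113.0, 113.0, 113.0, 113.0, 113.0, 113.0, 114.0, 117.0, 135.0, 160.0, 167.0, 168.0, 168.0, 168.0, 168.0, 168.0, 168.0, 168.0, 168.0, 168.0, 168.0, 168.0, 168.0, 168.0, 168.0, 168.0, 168.0, 161.0, 138.0] edges at 269 243.5 394.5
  z 25 tab width mm 59.53 tab front edge fy [-23.4]
  z 27.5 tab width mm 58.39 tab front edge fy [-22.5]
  z 30 tab width mm 57.25 tab front edge fy [-21.6]
w4 tab rows 187 208 [108.0, 115.0, 119.0, 137.0, 163.0, 171.0, 171.0, 171.0, 171.0, 171.0, 171.0, 171.0, 171.0, 171.0, 171.0, 171.0, 171.0, 171.0, 171.0, 170.0, 165.0, 148.0] edges at 192 249.5 387.5
  z 25 tab width mm 61.06 tab front edge fy [-17.9]
  z 27.5 tab width mm 60.08 tab front edge fy [-17.6]
  z 30 tab width mm 59.1 tab front edge fy [-17.3]
```

```bash
python3 - <<'E'
from h import *
p=manip.read_camera("wrist")
def mk(eef): return {"eef_pos":np.array(eef),"eef_rot":np.array([.7035,-.073,.703,.073])/np.linalg.norm([.7035,-.073,.703,.073])}
fy=lambda x:(-np.sin(q[2])*(x[0]-q[0])+np.cos(q[2])*(x[1]-q[1]))*1e3
for n,e,r,bk in(('w1',None,0,0),('w3',[.5671,-.0687,.042],285,294.5),('w4',[.5716,-.0897,.0672],200,207.9)):
    if e is None: continue
    a=cv2.imread(f'pics/{n}.png').astype(float);s=mk(e);rg=(a[:,:,2]-a[:,:,0])[r-4:r+5].mean(0)
    m=rg[320]/2;c=np.nonzero(rg[200:440]>m)[0]+200;i,j=c.min(),c.max()
    L=i-(rg[i]-m)/(rg[i]-rg[i-1]);Rr=j+(rg[j]-m)/(rg[j]-rg[j+1])
    print(n,L.round(2),Rr.round(2))
    for z in(25,30):
        X=[ray(p,u,r,(z+29)/1e3,s) for u in(L,Rr)]
        print('  z',z,'width',(np.linalg.norm(X[1]-X[0])*1e3).round(2),'back edge fy',fy(ray(p,320,bk,(z+29)/1e3,s)).round(1))
E
```

```text
w3 241.2 397.15
  z 25 width 62.29 back edge fy -36.4
  z 30 width 59.91 back edge fy -34.1
w4 250.54 386.25
  z 25 width 60.41 back edge fy -27.2
  z 30 width 58.48 back edge fy -26.3
```

Checks so far on tab width, taken as 60 mm true. Before the drop it gives z≈30 (riding). Now it gives z≈26, so it has dropped. The tab moved exactly with the finger until the force rise, so it is seated. Now to the button.

>>> move_arm([
  [[0, 1.5, -0.2, 0, 0, 0, 1], [0, 3, -0.4, 0, 0, 0, 1], [0, 4.5, -0.6, 0, 0, 0, 1], [0.5, 6, -0.64, 0, 0, 0, 1], [1.2, 6.5, -0.64, 0, 0, 0, 1], [1.9, 6.5, -0.64, 0, 0, 0, 1], [1.9, 6.5, -0.64, 0, 0, 0, 1], [1.9, 6.5, -0.64, 0, 0, 0, 1]],
])

```text
clock: 12.92
eef_pos: [0.483, 0.1707, 0.1198]
eef_rot: [0.704, -0.073, 0.703, 0.072]
ft_force: [-0.3, 0.7, 1.0]
grip_width: 0.006
```

```bash
python3 - <<'E'
from h import *
s=manip.get_state();print(where(),to((-34,207,90)))
p=manip.read_camera("wrist");save(p,'w6.png')
print(proj(p,fx(q,[(-34,207,86),(75,248,69.5),(-75,248,69.5)]),s).round(0).tolist())
p=manip.read_camera("top");cv2.imwrite('pics/t6c.png',cv2.resize(p["color"][130:280,200:440,::-1],None,fx=3.3,fy=3.3,interpolation=cv2.INTER_CUBIC))
E
```

```text
('t 12.93', array([-33.55588505, 206.5690096 , 119.79121953]), 'F', array([-0.2,  0.7,  1. ])) [1.19, 0.02, -0.02, -0.02, 0.0, 0.01]
[[317.0, 273.0], [516.0, 191.0], [242.0, 192.0]]
```

View pics/w6.png

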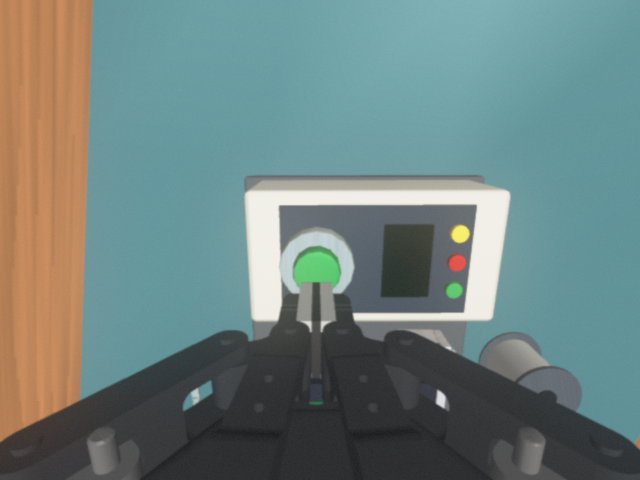

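View pics/t6c.png

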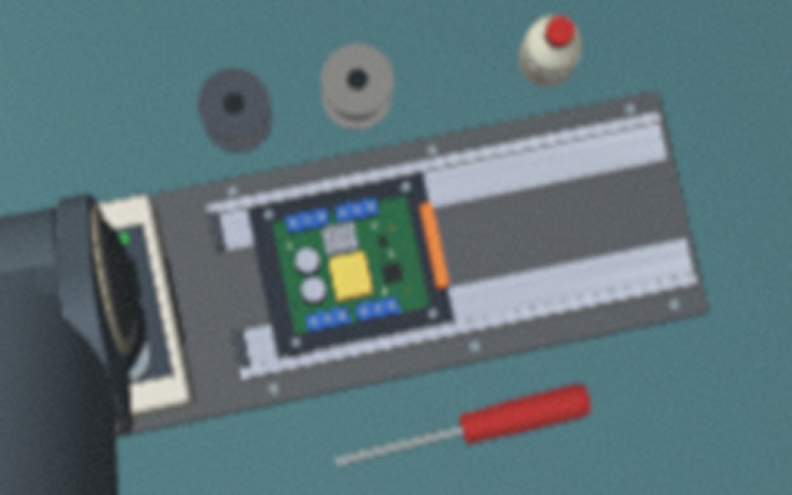

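The carrier sits level and square in the top view, and the bystanders are unmoved. The wrist view shows the button at (317,268), about 2 mm beyond prediction, so I correct by +0.08 and press.

>>> move_arm([
  [[0.5, 0.08, 0, 0, 0, 0, 1], [0.9, 0.08, 0, 0, 0, 0, 1], [1.15, 0.08, 0, 0, 0, 0, 1], [1.25, 0.08, 0, 0, 0, 0, 1], [1.35, 0.08, 0, 0, 0, 0, 1], [1.4, 0.08, 0, 0, 0, 0, 1], [1.45, 0.08, 0, 0, 0, 0, 1], [1.5, 0.08, 0, 0, 0, 0, 1]],
])

```text
clock: 14.02
eef_pos: [0.4815, 0.1738, 0.0837]
eef_rot: [0.703, -0.073, 0.704, 0.074]
ft_force: [-8.6, -2.3, 26.2]
grip_width: 0.005
```

>>> move_arm([
  [[0.04, 0, 0, 0, 0, 0, 1], [0.08, 0, 0, 0, 0, 0, 1], [0.12, 0, 0, 0, 0, 0, 1], [0.12, 0, 0, 0, 0, 0, 1]],
])

```text
clock: 14.52
eef_pos: [0.4817, 0.1738, 0.0834]
eef_rot: [0.703, -0.072, 0.704, 0.074]
ft_force: [-14.0, -4.1, 42.6]
grip_width: 0.002
```

>>> move_arm([
  [[-0.2, 0, 0, 0, 0, 0, 1], [-0.4, 0, 0, 0, 0, 0, 1], [-0.4, 0, 0, 0, 0, 0, 1]],
])

```text
clock: 14.9
eef_pos: [0.4827, 0.174, 0.0894]
eef_rot: [0.704, -0.073, 0.703, 0.073]
ft_force: [0.1, 1.0, 1.2]
grip_width: -0.0
```

```bash
python3 - <<'E'
from h import *
s=manip.get_state();print(where(),s["ft_torque"])
p=manip.read_camera("scene")
cv2.imwrite('pics/s7c.png',cv2.resize(p["color"][190:310,330:440,::-1],None,fx=5,fy=5,interpolation=cv2.INTER_CUBIC))
E
```

```text
('t 14.90', array([-33.17474056, 209.83239799,  89.41790614]), 'F', array([0.3, 0.9, 1.2])) [-0.05281889  0.0134176   0.04045342]
```

View pics/s7c.png

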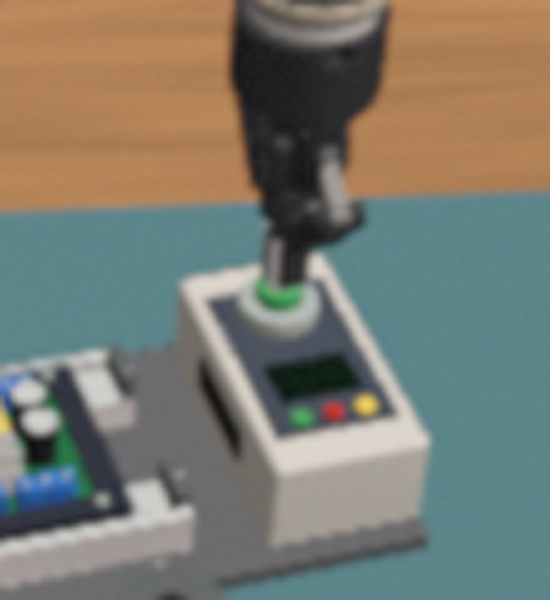

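The tip is centred over the button, which has returned up. I press again in small steps to record the force profile.

>>> move_arm([
  [[0.06, 0, 0, 0, 0, 0, 1], [0.06, 0, 0, 0, 0, 0, 1]],
])

```text
clock: 15.2
eef_pos: [0.4826, 0.174, 0.0875]
eef_rot: [0.704, -0.073, 0.703, 0.073]
ft_force: [1.8, -0.6, 3.0]
grip_width: 0.003
```

>>> move_arm([
  [[0.06, 0, 0, 0, 0, 0, 1], [0.06, 0, 0, 0, 0, 0, 1]],
])

```text
clock: 15.45
eef_pos: [0.4826, 0.174, 0.0862]
eef_rot: [0.704, -0.073, 0.703, 0.073]
ft_force: [1.2, -0.4, 3.7]
grip_width: 0.0
```

>>> move_arm([
  [[0.06, 0, 0, 0, 0, 0, 1], [0.06, 0, 0, 0, 0, 0, 1]],
])

```text
clock: 15.7
eef_pos: [0.4826, 0.174, 0.0848]
eef_rot: [0.704, -0.073, 0.703, 0.073]
ft_force: [2.0, 0.5, 5.0]
grip_width: -0.004
```

>>> move_arm([
  [[0.06, 0, 0, 0, 0, 0, 1], [0.06, 0, 0, 0, 0, 0, 1]],
])

```text
clock: 15.95
eef_pos: [0.4826, 0.174, 0.084]
eef_rot: [0.704, -0.073, 0.703, 0.073]
ft_force: [0.8, 0.0, 11.0]
grip_width: -0.005
```

>>> move_arm([
  [[0.06, 0, 0, 0, 0, 0, 1], [0.06, 0, 0, 0, 0, 0, 1]],
])

```text
clock: 16.2
eef_pos: [0.4827, 0.174, 0.0838]
eef_rot: [0.704, -0.072, 0.703, 0.074]
ft_force: [-2.7, -0.4, 23.6]
grip_width: -0.003
```

The profile is clear: the spring rises from about 1 N to 5 N over 6 mm, then meets a hard stop, so the button is fully down. Now I release and retreat.

>>> move_arm([
  [[-0.2, 0, 0, 0, 0, 0, 1], [-0.5, 0, 0, 0, 0, 0, 1], [-1, 0, 0, 0, 0, 0, 1], [-2, 0, 0, 0, 0, 0, 1], [-3, 0, 0, 0, 0, 0, 1], [-4, 1, 0, 0, 0, 0, 1], [-4, 2, -1, 0, 0, 0, 1], [-4, 3, -1.5, 0, 0, 0, 1]],
])

```text
clock: 17.2
eef_pos: [0.4277, 0.2394, 0.1817]
eef_rot: [0.703, -0.073, 0.704, 0.073]
ft_force: [-0.2, -0.1, 0.8]
grip_width: 0.002
```

```bash
python3 - <<'E'
from h import *
print(where())
p=manip.read_camera("scene");save(p,'s8.png')
cv2.imwrite('pics/s8c.png',cv2.resize(p["color"][230:350,220:430,::-1],None,fx=3.8,fy=3.8,interpolation=cv2.INTER_CUBIC))
E
```

```text
('t 17.20', array([-73.48148841, 285.16652017, 181.67655451]), 'F', array([-0.2, -0.1,  0.8]))
```

View pics/s8c.png

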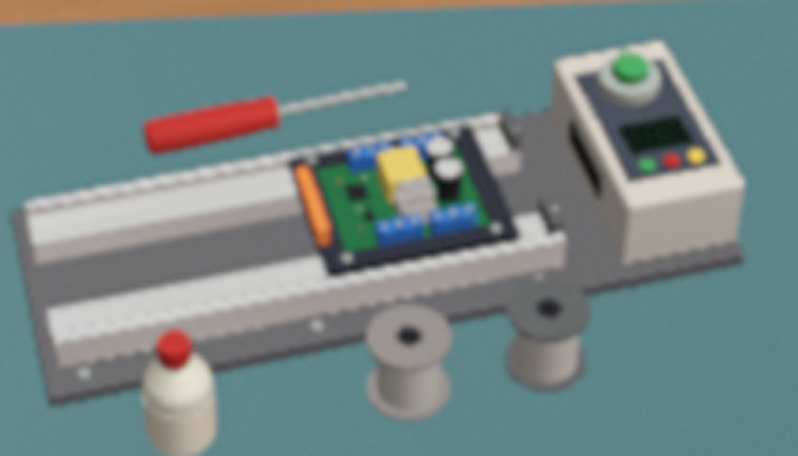

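The carrier is unchanged, the button is back up, the bystanders are in place and the arm is clear.

```bash
python3 -c "
from rig import manip
print(manip.hand_in())"
```

```text
the job is handed in; nothing more can be done
None
```

I pushed the carrier along the rails with shut fingertips into its notches, then pressed the start button fully down and let it come back up. The job was handed in at about 17 s on the robot's clock.

**Carrier:**
- It slid at about 2 N. The push then rose to about 6 N at the seat, where I eased off.
- The tab's apparent width gives a height of about 30 mm before the drop and about 26 mm after, so it dropped in.
- The front frame width fits the dropped height too. One rough measurement of the rear frame edge read higher, about 28–29 mm. I put that down to the dark gap beside the guides.
- It measures 2–3 mm forward of the nominal seat. That fits the notch play plus a fixture fit that read about 2 mm short in y.

**Button:**
- My first press was harder than needed, reaching about 43 N at the fingertips against the button's stop.
- I pressed it a second time in small steps. The spring rose from about 1 N to 5 N over 6 mm, then met a hard stop at 24 N. Both presses came after the carrier had dropped in.
- The measured heights came out about 4 mm above the nominal button height, and I did not find out why.

**Last picture:** the carrier is level and unchanged, the button is up, the spools, bottle and screwdriver have not moved, and the arm is clear. The multimeter, round board and pliers were outside that crop; I kept the arm well above or away from them.

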